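# Fish the trapped key out of the sawing jig with the hooked pick

## Robot

A 6-joint arm with a two-finger parallel gripper is mounted at the origin on a cart in front of the work surface, level with it; the furniture and walls round the work are solid. World frame = base frame: x ahead of the robot, y to its left, z up, the work surface at z = 0. Lengths are in mm, angles in rad, forces in N, time in s.
With the tool pointing down it reaches from about 225 to 725 mm from the base axis. Payload 3.1 kg.
Tool frame: the origin (TCP) lies between the finger pads; the fingertips stand 14 mm ahead of it and the grasp point (between the pads) lies 5 mm behind it; z points along the fingers, y is the line along which they close (so a half turn about z gives the same grasp; the last joint's range is limited). The gripper opens to 85 mm and grips with 20 to 120 N. Pads are 22 mm wide; open, the fingers measure 114 mm over their backs; the gripper's body (76 mm by 85 mm) begins 54 mm behind the grasp point. The pads swing forward as they close: fully open they stand 13 mm farther back than shut.
Start: joints at [1.108, 0.048, 0.099, 1.622, 0, 1.443], TCP at [172.511, 495.84, 245.312] pointing down, gripper open.
Joint ranges: [-2.91, 2.91], [-0.99, 1.94], [-1.21, 1.42], [-2.12, 2.29], [-1.49, 1.47], [-3.14, 3.14]. Speed limits (rad/s): [2.79, 2.79, 3.14, 3.14, 3.14, 3.14].

## Interface

Orientations are given as a unit quaternion [x, y, z, w].
In Python, from rig import ctrl gives the robot as it stands.
- The arm moves only by the tool servo_tool, never from a script. Its argument "steps" is one flat list of numbers, 6 for each row, row after row: the shift along the tool's x, y, z in m, then the turn, a rotation vector about the tool's x, y, z in rad. A call has 1 to 8 rows; each row is the pose to reach, as a shift and turn from the pose commanded when the call began, along the tool's axes at that moment; what a row does not reach only later rows make up. A row lasts 1/12 s, in which the tool goes at most 41.7 mm and 7.16 degrees, less where a joint would pass 70% of its speed; a pose out of reach is approached as far as the arm can. A call with a gripper value outside its range is refused whole. "gripper" is the closure, from 0 (fully open) to 1 (shut), set as the call begins (left out, the last holds). The fingers move at their own pace and stop on an object; the grip force is fixed at half the most. Time passes only in rows, so rows that repeat a pose let the fingers close. It gives the time, the measured TCP pose, the force, the opening and the grip force at its end, in the units of the state.
- ctrl.observe(): the state, without advancing time (a new reading comes with each control period).
- ctrl.read_camera(name): name is "scene" or "top" or "wrist"; returns a dict with "img" (400x640x3 uint8, red, green, blue), "fx", "fy", "cx", "cy" (pixels), "origin" and "attitude" of the camera in the world; the wrist camera has in their place "mount" (4x4, takes a point from camera to tool coordinates, whose origin is the TCP and whose axes are the flange's). Camera axes: x right, y up, looking along -z (the intrinsics and any distortion apply to the point x, -y, -z); pixel columns grow to the right and rows downward; lengths in mm; the calibration is good to about 2 mm. A picture is of the moment at which its call begins: read the wrist's pose just before it. There is no depth.
- ctrl.close_job(): hands the job in; it is judged then, once.
The state is a dict: "time_s": time; "joints": joint angles; "qvel": joint speeds; "joint_efforts": joint torques, N m; "position": TCP position; "eef_rot": TCP orientation; "ft_force": force on the tool from outside, world axes, zero at the start; "wrist_torque": the same for the moment, N m; "width": opening from 0.0 (shut) to 1.0 (fully open); "finger_force": force on a finger pad.
Only numpy, scipy, OpenCV 4.12 (cv2) and the standard library are available. Lean on these libraries where they do the work, as an engineer would, in place of code of your own. Each camera call takes 0.05 s, during which the arm holds its last target. There are 200 camera calls.

## Task

The steel key has slipped back into the narrow slot of the wooden sawing jig. Take the hooked pick, reach into the slot, feel for the cross groove in the top of the key, catch the tip in it and drag the key out until all of it lies flat on the jig's apron in front of the slot, without touching the key with the gripper. Then stand the pick upright on its handle on the bench again, clear of the jig.

Things in the scene. Friction and masses are not known exactly. Their poses are not given: they have to be found in the camera images.
- jig: Wooden jig fixed to the bench: base plate 260x84x10 mm, its front 125 mm an open apron (x -125 to 0, y -42 to 42 mm); behind it a roofed block 135 mm long, 84 wide, top 76 mm above the bench, with one narrow slot in its front face. Origin: middle of the slot's mouth, in the plane of the front face, at bench level. x runs along the slot into the block, z up.
- slot_mouth (a point): Middle of the slot's mouth, on the slot floor, 10 mm above the bench and level with the apron's top; axes as the jig's. The slot is 22 mm wide, 56 mm high (ceiling 66 mm above the bench) and 122 mm deep, closed at the back and above.
- key: Loose adjustable steel key, about 100 g, on the slot floor along the slot, under the roof: base strip 88x16x6 mm, its front end at first 6 to 20 mm inside the mouth, and on it a 72 mm long upper bar (top 14 mm above the slot floor) with one cross groove. Origin: centre of the strip's underside; x along it to its rear (into the slot), z up. A few mm of sideways play; slides freely when pulled.
- key_front (a point): Middle of the lower edge of the base strip's front end. The upper bar is clamped anywhere from 0 to 16 mm behind it; where is not reported and must be felt. The groove, 9 mm long, 8 mm deep, open at both sides, begins 20 mm behind the upper bar's front end, so its middle is 24.5 to 40.5 mm behind this point.
- key_rear (a point): Middle of the lower edge of the base strip's rear end.
- pick: Loose hooked pick, 110 g, standing on the bench: upright wooden handle 46 long, 20 wide, 46 mm high (grip it across the 20 mm); from its front a 6 mm steel rod runs level, axis 28 mm above the handle's underside, and bends straight down at its end. Origin: centre of the handle's underside; x along the rod to the tip, z up.
- pick_tip (a point): Rounded lower end of the hook (6 mm diameter), 117 mm ahead of the pick's origin and level with the handle's underside. Only a strong grip (about 100 N) keeps the pick from turning in the fingers when the tip is pressed on something.
Things that resemble listed ones, but are neither listed nor needed, are in the scene too. Of the things that look like the pick, the larger one is meant.

How it is judged:
By the outcome, as a careful person would: the job done as asked, in the order asked, and still so for the second after the job is handed in, with the robot touching nothing.
It also fails if it takes over 64 s, if anything falls off the work surface, if the arm or the gripper's body presses on something with over 40 N, if the wrist force passes 120 N, or if a joint passes its speed limit or range.

## Working session

There is one attempt and no reset: what is moved stays moved. The work goes in short steps, Python scripts to look and compute and a tool call to move; the robot and the scene stay as the last step left them, time stands still between calls to the robot, and variables do not carry over. Pictures are saved under pics/ and viewed, at most 11 in all, crops included, and the job is handed in when it is done.

Besides the shell and the picture viewer there is one more tool, called after "Emit:" as name(argument=value, ...) on one line, values as JSON. servo_tool: Moves the arm, as the interface text tells. Its arguments: {"type":"object","properties":{"steps":{"type":"array","items":{"type":"number"}},"gripper":{"type":"number"}},"required":["steps"]}

```bash
mkdir -p pics; ls
python3 - <<'E'
from rig import ctrl
import cv2,numpy as np
s=ctrl.observe();print(s)
for n in ("scene","top"):
    c=ctrl.read_camera(n)
    print(n,{k:(np.round(v,4).tolist() if k!='img' else 0) for k,v in c.items()})
    cv2.imwrite(f"pics/{n}1.png",c["img"][:,:,::-1])
E
```

```text
pics
{'time_s': 0.0, 'joints': array([1.10823422e+00, 4.87251433e-02, 9.76363421e-02, 1.62203654e+00,
       2.29075989e-06, 1.44299300e+00]), 'qvel': array([ 1.20203051e-05, -3.53324006e-04,  1.09067512e-04,  1.21074003e-03,
       -1.10421751e-03, -1.82364485e-03]), 'joint_efforts': array([ 7.41285694e-04, -3.38776875e+01,  3.20017755e+01,  2.00114551e-02,
       -1.30860280e-04,  6.65746029e-06]), 'position': array([172.23694879, 495.33080664, 244.1497788 ]), 'eef_rot': array([ 1.66598824e-01,  9.86024075e-01, -1.11381000e-03, -3.39868709e-04]), 'ft_force': array([ 0.67897188, -0.16311721, -0.69795489]), 'wrist_torque': array([-0.04212535, -0.00314246,  0.03218337]), 'finger_force': 0.0, 'width': 1.0027650485713604}
scene {'img': 0, 'fx': 381.6069, 'fy': 381.6069, 'cx': 321.3574, 'cy': 194.7867, 'origin': [262.1296, -339.3798, 689.768], 'attitude': [0.3159, -0.113, -0.2959, 0.8944]}
top {'img': 0, 'fx': 435.2066, 'fy': 435.2066, 'cx': 322.4158, 'cy': 197.7452, 'origin': [431.8053, 61.6687, 884.5818], 'attitude': [-0.0699, 0.0726, 0.7072, -0.6998]}
```

View pics/scene1.png

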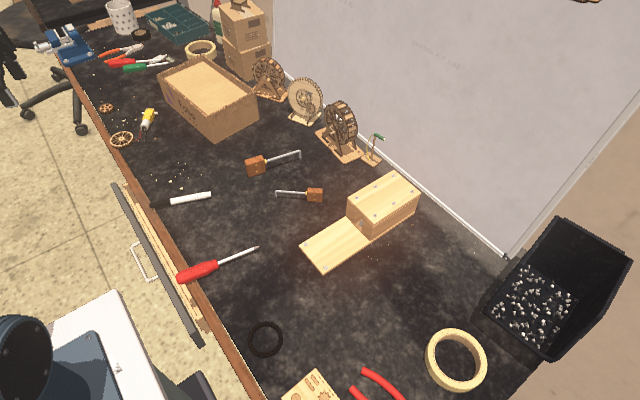

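View pics/top1.png

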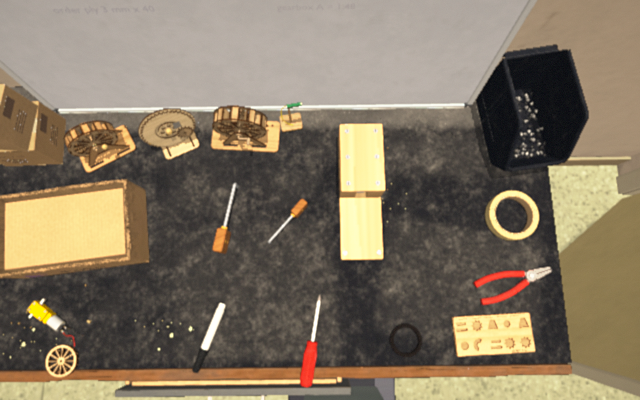

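The scene view shows the large pick (handle about 257,165) and the jig (apron 335,245; block 385,200). The top view shows the large pick's handle at (220,240) with its tip near (235,184), and the jig with apron 340–383 × 197–261 and the block above it. The small pick at (300,207) is a decoy.

```bash
cat > h.py <<'E'
from rig import ctrl
import cv2,numpy as np
from scipy.spatial.transform import Rotation as R
def cast(c,px,z,o=None,M=None):
    """pixel -> world point on plane z"""
    px=np.atleast_2d(px).astype(float)
    d=np.c_[(px[:,0]-c["cx"])/c["fx"],-(px[:,1]-c["cy"])/c["fy"],-np.ones(len(px))]
    o=np.array(c["origin"]) if o is None else o
    M=R.from_quat(c["attitude"]).as_matrix() if M is None else M
    d=d@M.T
    return o+d*((z-o[2])/d[:,2])[:,None]
def wristcam():
    s=ctrl.observe();c=ctrl.read_camera("wrist")
    m=np.array(c["mount"]);Q=R.from_quat(s["eef_rot"]).as_matrix()
    return s,c,Q@m[:3,3]+s["position"],Q@m[:3,:3]
def orange(img):
    h=cv2.cvtColor(img,cv2.COLOR_RGB2HSV)
    return cv2.inRange(h,(5,140,90),(16,255,255))
def biggest(m,roi):
    z=np.zeros_like(m);x0,y0,x1,y1=roi;z[y0:y1,x0:x1]=m[y0:y1,x0:x1]
    cs,_=cv2.findContours(z,cv2.RETR_EXTERNAL,cv2.CHAIN_APPROX_NONE)
    return max(cs,key=cv2.contourArea)
E
python3 - <<'E'
from h import *
for n,ro,rj in (("top",(200,170,250,260),(325,110,400,270)),("scene",(240,140,305,180),(290,160,430,280))):
    c=ctrl.read_camera(n);img=c["img"]
    h=cv2.cvtColor(img,cv2.COLOR_RGB2HSV)
    k=biggest(orange(img),ro);r=cv2.minAreaRect(k);print(n,"handle px",r)
    print(np.round(cast(c,cv2.boxPoints(r),46),1).tolist())
    m=cv2.inRange(h,(8,40,120),(30,200,255))
    k=biggest(m,rj);p=cv2.approxPolyDP(k,3,True)[:,0];print("jig",p.tolist())
    for z in(10,76):print(z,np.round(cast(c,p,z),0)[:,:2].tolist())
    x0,y0,x1,y1=(150,100,450,290) if n=="top" else (220,130,440,290)
    cv2.imwrite(f"pics/{n}2.png",cv2.resize(img[y0:y1,x0:x1,::-1],None,fx=2.6,fy=2.6,interpolation=cv2.INTER_CUBIC))
E
```

```text
top handle px ((221.0000457763672, 240.00003051757812), (14.55213737487793, 24.73863410949707), 14.03624439239502)
[[502.8, 272.4, 46.0], [549.0, 262.7, 46.0], [541.9, 235.1, 46.0], [495.7, 245.1, 46.0]]
jig [[325, 110], [327, 124], [340, 122], [340, 258], [382, 259], [382, 126], [387, 122], [399, 124], [399, 110], [374, 114], [368, 120], [375, 123], [341, 123], [344, 117], [358, 121], [360, 116], [363, 121], [365, 114], [360, 116], [357, 112], [353, 117], [353, 110]]
10 [[802.0, 50.0], [771.0, 46.0], [775.0, 18.0], [488.0, 24.0], [485.0, -60.0], [765.0, -71.0], [774.0, -82.0], [769.0, -107.0], [801.0, -109.0], [792.0, -55.0], [779.0, -42.0], [772.0, -56.0], [773.0, 16.0], [786.0, 9.0], [777.0, -20.0], [788.0, -25.0], [777.0, -31.0], [792.0, -36.0], [788.0, -25.0], [797.0, -19.0], [786.0, -10.0], [802.0, -10.0]]
76 [[774.0, 51.0], [745.0, 47.0], [749.0, 21.0], [483.0, 26.0], [481.0, -51.0], [740.0, -61.0], [748.0, -71.0], [744.0, -94.0], [773.0, -96.0], [765.0, -46.0], [753.0, -34.0], [746.0, -47.0], [747.0, 19.0], [759.0, 13.0], [751.0, -14.0], [761.0, -18.0], [751.0, -24.0], [765.0
[... 375 characters left out ...]
45], [323, 275], [368, 244], [372, 246], [374, 240], [396, 225], [401, 226], [414, 213], [418, 201], [420, 209], [429, 214]]
10 [[804.0, -50.0], [804.0, 85.0], [754.0, 126.0], [769.0, 94.0], [758.0, 60.0], [647.0, 58.0], [609.0, 19.0], [484.0, 19.0], [484.0, -67.0], [602.0, -66.0], [606.0, -74.0], [619.0, -66.0], [683.0, -66.0], [690.0, -74.0], [738.0, -66.0], [770.0, -47.0], [757.0, -66.0], [763.0, -88.0]]
76 [[751.0, -78.0], [752.0, 44.0], [706.0, 81.0], [720.0, 52.0], [710.0, 22.0], [609.0, 19.0], [575.0, -16.0], [462.0, -16.0], [462.0, -93.0], [569.0, -92.0], [572.0, -100.0], [584.0, -92.0], [642.0, -92.0], [649.0, -100.0], [692.0, -92.0], [721.0, -76.0], [709.0, -92.0], [714.0, -112.0]]
```

View pics/top2.png

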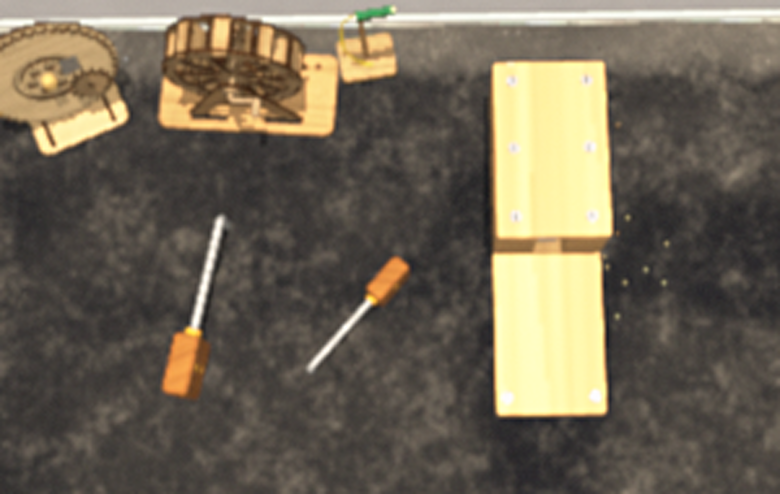

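The crop shows the big pick, handle top at crop (185,362) with its rod from (194,328) to (221,217). The jig's block top is (492,62)–(611,240) and its apron front edge is (495,414)–(606,413).

Run:
```python
from h import *
c=ctrl.read_camera("top")
f=lambda P:np.array(P)/2.6+[150-.3,100-.3]
print("blockback",np.round(cast(c,f([(492,62),(606,62)]),76),1).tolist())
print("blockfront",np.round(cast(c,f([(495,240),(611,238)]),76),1).tolist())
print("mouth",np.round(cast(c,f([(496,253),(536,252),(562,252),(604,252)]),10),1).tolist())
print("apron",np.round(cast(c,f([(495,415),(606,413)]),10),1).tolist())
a=cast(c,f([(194,328),(221,217)]),28);print("rod",np.round(a,1).tolist(),np.degrees(np.arctan2(*(a[1]-a[0])[[1,0]])), np.linalg.norm(a[1]-a[0]))
print("handle top corners",np.round(cast(c,f([(172,331),(203,333),(164,391),(195,397)]),46),1).tolist())
w=ctrl.read_camera("wrist");print({k:np.round(v,3).tolist() for k,v in w.items() if k!='img'})
s=ctrl.observe();print(R.from_quat(s["eef_rot"]).as_matrix().round(3).tolist())
cv2.imwrite("pics/w1.png",w["img"][:,:,::-1])
```

```text
blockback [[745.7, 23.6, 76.0], [744.9, -62.6, 76.0]]
blockfront [[608.0, 23.9, 76.0], [608.6, -61.0, 76.0]]
mouth [[611.9, 20.2, 10.0], [612.3, -11.3, 10.0], [612.1, -31.9, 10.0], [611.8, -65.1, 10.0]]
apron [[485.0, 23.4, 10.0], [485.7, -61.8, 10.0]]
rod [[552.2, 252.4, 28.0], [638.9, 234.4, 28.0]] -11.715194025107712 88.61342771753813
handle top corners [[547.5, 264.7, 46.0], [545.8, 241.6, 46.0], [503.0, 268.9, 46.0], [498.4, 245.9, 46.0]]
{'fx': 334.045, 'fy': 334.045, 'cx': 315.871, 'cy': 197.3, 'mount': [[-0.001, 0.956, 0.294, 73.606], [1.0, 0.0, 0.0, 0.899], [0.0, 0.294, -0.956, -127.886], [0.0, 0.0, 0.0, 1.0]]}
[[-0.944, 0.329, -0.0], [0.329, 0.944, -0.001], [0.0, -0.001, -1.0]]
```

```bash
cat >> h.py <<'E'
def goal(p,yaw=0,tilt=0):
    """row (m, rad) from measured pose to TCP p; yaw: rod heading deg; tilt: fingers forward deg"""
    s=ctrl.observe();Q=R.from_quat(s["eef_rot"])
    t=np.radians(tilt);c,n=np.cos(t),np.sin(t)
    T=R.from_euler("z",yaw,degrees=True)*R.from_matrix(np.array([[-c,0,-n],[0,1,0],[n,0,-c]]).T)
    d=Q.inv().apply(np.array(p)-s["position"])/1000
    print("t",round(s["time_s"],2),"pos",s["position"].round(1),"F",s["ft_force"].round(1),"w",round(s["width"],3),"row",np.r_[d,(Q.inv()*T).as_rotvec()].round(4).tolist())
E
python3 -c "
from h import *
goal((565,-20,200),0,40);goal((565,-20,80),0,40)"
```

```text
t 0.3 pos [172.4 495.7 244.9] F [ 0.8 -0.1  1.2] w 0.999 row [-0.5402, -0.358, 0.0451, -0.1176, -0.6918, -0.3207]
t 0.3 pos [172.4 495.7 244.9] F [ 0.8 -0.1  1.2] w 0.999 row [-0.5402, -0.3579, 0.1651, -0.1176, -0.6918, -0.3207]
```

Emit:
servo_tool(steps=[-0.54,-0.358,0.045,-0.1176,-0.6918,-0.3207,-0.54,-0.358,0.045,-0.1176,-0.6918,-0.3207,-0.54,-0.358,0.045,-0.1176,-0.6918,-0.3207,-0.54,-0.358,0.045,-0.1176,-0.6918,-0.3207,-0.54,-0.358,0.045,-0.1176,-0.6918,-0.3207,-0.54,-0.358,0.045,-0.1176,-0.6918,-0.3207,-0.54,-0.358,0.045,-0.1176,-0.6918,-0.3207,-0.54,-0.358,0.045,-0.1176,-0.6918,-0.3207])

```text
time_s: 0.97
position: [372.1, 230.1, 218.3]
eef_rot: [-0.003, 0.94, -0.0, 0.341]
ft_force: [0.8, 0.3, 0.9]
width: 0.998
finger_force: 0.0
```

```bash
python3 -c "
from h import *
goal((565,-20,80),0,40)"
```

```text
t 0.97 pos [372.1 230.1 218.3] F [0.8 0.3 0.9] w 0.998 row [-0.0577, -0.2509, 0.2294, 0.002, -0.0013, 0.0058]
```

Emit:
servo_tool(steps=[-0.058,-0.251,0.229,0.002,-0.001,0.006,-0.058,-0.251,0.229,0.002,-0.001,0.006,-0.058,-0.251,0.229,0.002,-0.001,0.006,-0.058,-0.251,0.229,0.002,-0.001,0.006,-0.058,-0.251,0.229,0.002,-0.001,0.006,-0.058,-0.251,0.229,0.002,-0.001,0.006,-0.058,-0.251,0.229,0.002,-0.001,0.006,-0.058,-0.251,0.229,0.002,-0.001,0.006])

```text
time_s: 1.63
position: [559.9, -13.8, 88.2]
eef_rot: [0.004, 0.939, 0.0, 0.343]
ft_force: [0.8, 0.4, 0.4]
width: 0.999
finger_force: 0.0
```

Emit:
servo_tool(steps=[0,0,0,0,0,0])

```text
time_s: 1.72
position: [558.2, -17.1, 81.1]
eef_rot: [0.008, 0.941, -0.001, 0.337]
ft_force: [-1.7, 0.5, -1.5]
width: 1.003
finger_force: 0.0
```

Run:
```python
from h import *
goal((565,-20,80),0,40)
s,c,o,M=wristcam();print(o.round(1))
cv2.imwrite("pics/w2.png",c["img"][:,:,::-1]);np.savez("w2.npz",o=o,M=M)
```

```text
t 1.72 pos [558.2 -17.1  81.1] F [-1.7  0.5 -1.5] w 1.003 row [-0.0046, -0.0028, 0.0052, -0.0073, -0.0098, -0.0138]
[420.1 -14.7 132.3]
```

View pics/w2.png

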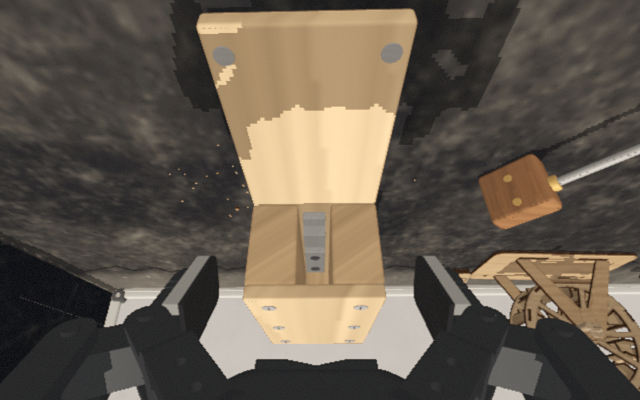

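The image is upside down: apron at top, mouth line at row 205, key visible in the slot at columns 302–328, rows 212–272. I'll zoom in on it.

Run:
```python
import cv2
i=cv2.imread("pics/w2.png")[195:290,255:375]
cv2.imwrite("pics/w2z.png",cv2.resize(i,None,fx=6,fy=6,interpolation=cv2.INTER_CUBIC))
```

```text
(no output)
```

View pics/w2z.png

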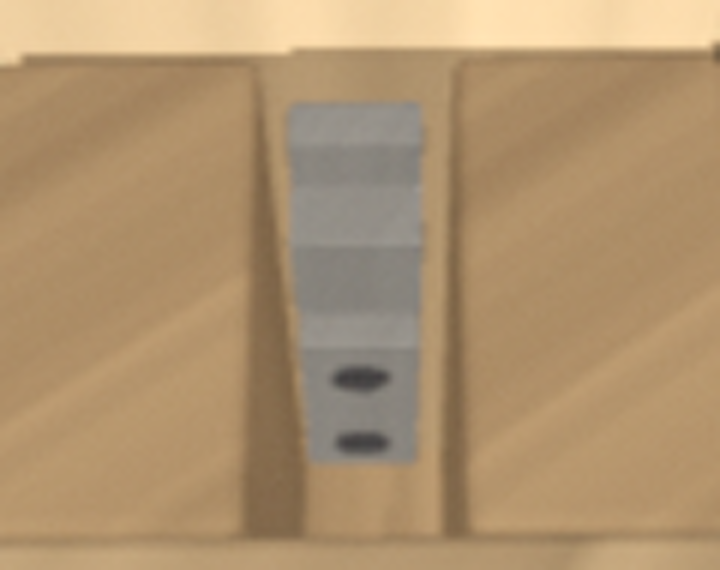

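Run:
```python
from h import *
c=ctrl.read_camera("wrist");d=np.load("w2.npz");o,M=d["o"],d["M"]
f=lambda x,y:[255+(x-2.5)/6,195+(y-2.5)/6]
for n,p,z in [("mouthL",f(255,60),10),("mouthR",f(458,58),10),("slottopL",f(243,537),66),("slottopR",f(468,537),66),("front L",f(287,102),10),("front R",f(421,102),10),("striptop",f(355,146),16),("barfoot",f(355,183),16),("bartopfront L",f(291,246),24),("R",f(421,246),24),("groovefront",f(360,312),24),("grooverear",f(360,348),24),("grL",f(300,348),24),("grR",f(421,348),24),("barrear",f(360,460),24)]:
    print(n,cast(c,[p],z,o,M)[0].round(1))
```

```text
mouthL [613.6 -30.3  10. ]
mouthR [613.7  -7.1  10. ]
slottopL [613.  -29.8  66. ]
slottopR [613.5  -7.6  66. ]
front L [623.  -27.1  10. ]
front R [623.3 -11.2  10. ]
striptop [623.1 -19.   16. ]
barfoot [632.1 -19.2  16. ]
bartopfront L [632.8 -26.8  24. ]
R [633.1 -11.4  24. ]
groovefront [651.2 -19.   24. ]
grooverear [662.1 -19.2  24. ]
grL [662. -27.  24.]
grR [662.3 -11.2  24. ]
barrear [701.9 -20.   24. ]
```

The crop clearly shows the key: strip front at +9.5 mm past the mouth, bar front at +19, groove +38 to +48 (its middle about 34 mm behind key_front). Sizes match the ones given. Now the pick.

```bash
python3 -c "
from h import *
goal((522,257,130),-11.7,0);goal((480,120,180),-11.7,0)"
```

```text
t 1.82 pos [557.9 -12.9  84.9] F [-0.4  0.4 -0.6] w 1.001 row [0.0016, 0.2697, -0.0582, 0.0721, 0.6903, 0.1853]
t 1.82 pos [557.9 -12.9  84.9] F [-0.4  0.4 -0.6] w 1.001 row [0.0006, 0.1326, -0.1232, 0.0721, 0.6903, 0.1853]
```

Emit:
servo_tool(steps=[0,0.04,-0.05,0.0721,0.6903,0.1853,0.001,0.27,-0.058,0.0721,0.6903,0.1853,0.001,0.27,-0.058,0.0721,0.6903,0.1853,0.001,0.27,-0.058,0.0721,0.6903,0.1853,0.001,0.27,-0.058,0.0721,0.6903,0.1853,0.001,0.27,-0.058,0.0721,0.6903,0.1853,0.001,0.27,-0.058,0.0721,0.6903,0.1853,0.001,0.27,-0.058,0.0721,0.6903,0.1853])

```text
time_s: 2.48
position: [522.5, 267.6, 134.3]
eef_rot: [0.095, 0.995, 0.002, 0.004]
ft_force: [0.7, -1.1, -0.0]
width: 0.999
finger_force: 0.0
```

Emit:
servo_tool(steps=[0,0,0,0,0,0,0,0,0,0,0,0,0,0,0,0,0,0,0,0,0,0,0,0])

```text
time_s: 2.82
position: [522.4, 257.7, 134.3]
eef_rot: [0.101, 0.995, -0.0, 0.004]
ft_force: [0.5, -0.0, 0.2]
width: 1.0
finger_force: 0.0
```

Run:
```python
from h import *
goal((522,257,130),-11.7,0)
s,c,o,M=wristcam();img=c["img"]
cv2.imwrite("pics/w3.png",img[:,:,::-1]);np.savez("w3.npz",o=o,M=M)
```

```text
t 2.82 pos [522.4 257.7 134.3] F [ 0.5 -0.   0.2] w 1.0 row [0.0003, -0.0008, 0.0043, 0.0002, 0.0084, 0.0023]
```

View pics/w3.png

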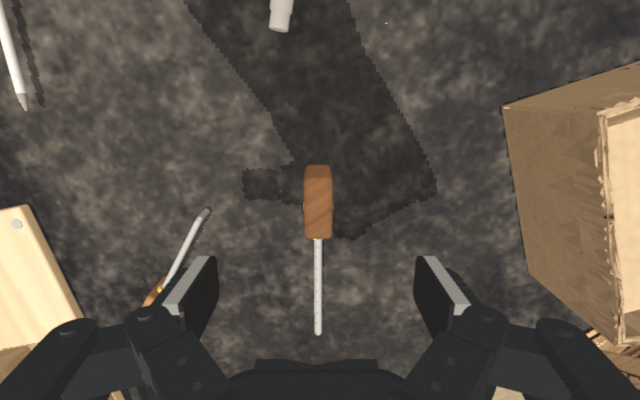

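The wrist view shows the handle at columns 304–333, rows 165–238, and the rod from (318,238) to its end at (318,335). It is well aligned with the tool.

Run:
```python
from h import *
c=ctrl.read_camera("wrist");d=np.load("w3.npz");o,M=d["o"],d["M"]
k=biggest(orange(cv2.imread("pics/w3.png")[:,:,::-1].copy()),(290,150,350,245));print(cv2.boundingRect(k),o.round(1))
P=cast(c,[(319,165),(319,239)],46,o,M);print("handle",P.round(1).tolist())
Q=cast(c,[(318.5,240),(318.5,335)],28,o,M);print("rod",Q.round(1).tolist())
v=Q[1]-Q[0];print(np.degrees(np.arctan2(v[1],v[0])),np.linalg.norm(v));u=v/np.linalg.norm(v)
print("origin from tip",(Q[1]-120*u).round(1),"from handle",P.mean(0).round(1))
goal((522.5,256.5,33),-11.7,0)
```

```text
(305, 211, 22, 18) [449.5 273.4 261.5]
handle [[494.9, 266.1, 46.0], [546.9, 255.6, 46.0]]
rod [[555.8, 253.6, 28.0], [641.6, 236.2, 28.0]]
-11.463870033493592 87.5454266612686
origin from tip [524.  260.1  28. ] from handle [520.9 260.9  46. ]
t 2.92 pos [522.6 257.5 133.9] F [-0.1 -0.2  0.1] w 1.003 row [0.0007, -0.001, 0.1009, 0.0001, 0.0078, 0.0018]
```

Run:
```python
from h import *
goal((524,259.5,22),-11.5,0)
```

```text
t 2.92 pos [522.6 257.5 133.9] F [-0.1 -0.2  0.1] w 1.003 row [-0.0001, 0.0022, 0.1119, 0.0, 0.0078, -0.0017]
```

Emit:
servo_tool(steps=[0,0.0022,0.04,0,0.0078,-0.0017,0,0.0022,0.08,0,0.0078,-0.0017,0,0.0022,0.1,0,0.0078,-0.0017,0,0.0022,0.111,0,0.0078,-0.0017,0,0.0022,0.111,0,0.0078,-0.0017,0,0.0022,0.111,0,0.0078,-0.0017], gripper=0)

```text
time_s: 3.42
position: [524.1, 260.1, 22.5]
eef_rot: [0.1, 0.995, -0.0, -0.0]
ft_force: [0.7, 0.2, 0.6]
width: 1.001
finger_force: 0.0
```

Run:
```python
from h import *
goal((524,259.5,22),-11.5,0)
```

```text
t 3.42 pos [524.1 260.1  22.5] F [0.7 0.2 0.6] w 1.001 row [-0.0, -0.0006, 0.0005, -0.0004, -0.0009, 0.0007]
```

Well placed; close.

Emit:
servo_tool(steps=[0,0,0,0,0,0,0,0,0,0,0,0,0,0,0,0,0,0,0,0,0,0,0,0,0,0,0,0,0,0,0,0,0,0,0,0,0,0,0,0,0,0,0,0,0,0,0,0], gripper=1)

```text
time_s: 4.08
position: [524.6, 260.9, 23.0]
eef_rot: [0.099, 0.995, 0.0, 0.0]
ft_force: [-0.5, -0.1, 4.5]
width: 0.221
finger_force: 59.2
```

Emit:
servo_tool(steps=[0,0,0,0,0,0,0,0,0,0,0,0,0,0,0,0,0,0,0,0,0,0,0,0])

```text
time_s: 4.42
position: [524.6, 260.9, 23.0]
eef_rot: [0.099, 0.995, 0.0, 0.0]
ft_force: [0.3, -0.4, 5.0]
width: 0.226
finger_force: 59.2
```

Run:
```python
from h import *
goal((524,260,120),-11.5,0)
```

```text
t 4.42 pos [524.6 260.9  23. ] F [ 0.3 -0.4  5. ] w 0.226 row [0.0004, -0.001, -0.097, 0.0005, 0.0004, 0.0017]
```

Emit:
servo_tool(steps=[0,-0.001,-0.03,0,0,0,0,-0.001,-0.06,0,0,0,0,-0.001,-0.09,0,0,0,0,-0.001,-0.1,0,0,0,0,-0.001,-0.1,0,0,0])

```text
time_s: 4.83
position: [525.9, 260.5, 125.2]
eef_rot: [0.099, 0.995, 0.001, 0.002]
ft_force: [0.2, 1.0, -0.8]
width: 0.227
finger_force: 58.7
```

Run:
```python
from h import *
goal((462,-19.5,110),0,0)
```

```text
t 4.83 pos [525.9 260.5 125.2] F [ 0.2  1.  -0.8] w 0.227 row [0.0073, -0.2871, 0.0144, 0.0024, 0.0044, -0.1991]
```

Emit:
servo_tool(steps=[0.007,-0.03,0.014,0.0024,0.0044,-0.1,0.007,-0.07,0.014,0.0024,0.0044,-0.199,0.007,-0.11,0.014,0.0024,0.0044,-0.199,0.007,-0.15,0.014,0.0024,0.0044,-0.199,0.007,-0.19,0.014,0.0024,0.0044,-0.199,0.007,-0.23,0.014,0.0024,0.0044,-0.199,0.007,-0.265,0.014,0.0024,0.0044,-0.199,0.007,-0.287,0.014,0.0024,0.0044,-0.199])

```text
time_s: 5.5
position: [457.3, -22.8, 105.0]
eef_rot: [0.001, 1.0, -0.001, -0.006]
ft_force: [0.6, -0.2, -1.5]
width: 0.225
finger_force: 59.0
```

Emit:
servo_tool(steps=[0,0,0,0,0,0,0,0,0,0,0,0,0,0,0,0,0,0])

```text
time_s: 5.75
position: [459.0, -19.7, 106.2]
eef_rot: [0.0, 1.0, -0.0, -0.005]
ft_force: [-0.5, 1.1, -0.8]
width: 0.23
finger_force: 59.0
```

Run:
```python
from h import *
goal((462,-19.5,51),0,0)
```

```text
t 5.75 pos [459.  -19.7 106.2] F [-0.5  1.1 -0.8] w 0.23 row [-0.0035, 0.0002, 0.0552, -0.0008, -0.009, -0.0003]
```

Emit:
servo_tool(steps=[-0.003,0,0.03,0,-0.009,0,-0.003,0,0.05,0,-0.009,0,-0.003,0,0.055,0,-0.009,0,-0.003,0,0.055,0,-0.009,0,-0.003,0,0.055,0,-0.009,0])

```text
time_s: 6.17
position: [462.7, -19.5, 53.0]
eef_rot: [-0.001, 1.0, -0.001, 0.001]
ft_force: [0.1, -0.4, -0.9]
width: 0.228
finger_force: 59.0
```

Run:
```python
from h import *
goal((462,-19.5,51),0,0)
s,c,o,M=wristcam();img=c["img"]
cv2.imwrite("pics/w4.png",img[:,:,::-1]);np.savez("w4.npz",o=o,M=M)
i=img[130:400,190:450,::-1];cv2.imwrite("pics/w4z.png",cv2.resize(i,None,fx=2.2,fy=2.2,interpolation=cv2.INTER_CUBIC))
```

```text
t 6.17 pos [462.7 -19.5  53. ] F [ 0.1 -0.4 -0.9] w 0.228 row [0.0007, 0.0, 0.002, -0.0019, 0.0023, 0.0015]
```

View pics/w4z.png

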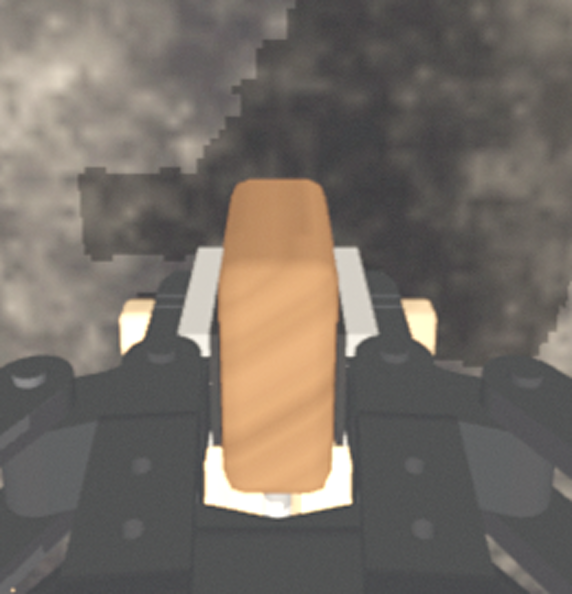

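The pick is held square and centred, but the gripper hides the rod and tip in this view. I'll check tip against mouth in the top view.

Run:
```python
from h import *
c=ctrl.read_camera("top")
i=c["img"][110:280,310:410,::-1];cv2.imwrite("pics/t3z.png",cv2.resize(i,None,fx=3.5,fy=3.5,interpolation=cv2.INTER_CUBIC))
```

```text
(no output)
```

View pics/t3z.png

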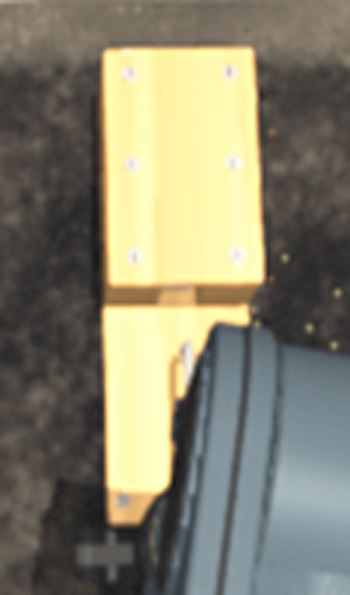

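The top view shows the rod's end at crop (187,341) and the slot mouth at columns 158–195, row 303.

Run:
```python
from h import *
c=ctrl.read_camera("top")
f=lambda x,y:[310+x/3.5-.36,110+y/3.5-.36]
print("rod end",cast(c,[f(187,341),f(183,390)],58,).round(1).tolist())
print("mouth",cast(c,[f(158,304),f(195,304)],10).round(1).tolist())
print("face top",cast(c,[f(105,285),f(264,285)],76).round(1).tolist())
s=ctrl.observe();print(s["position"],s["eef_rot"])
```

```text
rod end [[581.7, -20.7, 58.0], [554.4, -17.7, 58.0]]
mouth [[612.6, -9.2, 10.0], [612.4, -30.9, 10.0]]
face top [[609.8, 24.7, 76.0], [609.0, -61.7, 76.0]]
[464.27898106 -20.28512497  54.82591043] [-2.98359898e-04  9.99994233e-01 -1.34133172e-03  3.10582244e-03]
```

Run:
```python
from h import *
goal((541,-19.8,52),0,0)
```

```text
t 6.32 pos [464.3 -20.3  54.8] F [-0.1  0.3 -0.6] w 0.229 row [-0.0767, 0.0004, 0.0033, -0.0027, 0.0062, 0.0006]
```

Emit:
servo_tool(steps=[0,0,0.003,-0.0027,0.006,0,-0.012,0,0.003,-0.0027,0.006,0,-0.025,0,0.003,-0.0027,0.006,0,-0.038,0,0.003,-0.0027,0.006,0,-0.051,0,0.003,-0.0027,0.006,0,-0.064,0,0.003,-0.0027,0.006,0,-0.0767,0,0.003,-0.0027,0.006,0,-0.0767,0,0.003,-0.0027,0.006,0])

```text
time_s: 6.98
position: [542.6, -20.8, 51.5]
eef_rot: [0.0, 1.0, 0.0, 0.001]
ft_force: [0.2, -0.1, -0.0]
width: 0.231
finger_force: 59.0
```

Emit:
servo_tool(steps=[0,0,0,0,0,0,0,0,0,0,0,0,0,0,0,0,0,0])

```text
time_s: 7.23
position: [538.9, -20.4, 50.5]
eef_rot: [0.0, 1.0, 0.0, -0.002]
ft_force: [-0.4, -0.1, -0.4]
width: 0.227
finger_force: 59.0
```

Run:
```python
from h import *
goal((541,-19.8,43),0,0)
print(ctrl.observe()["wrist_torque"].round(2))
```

```text
t 7.23 pos [538.9 -20.4  50.5] F [-0.4 -0.1 -0.4] w 0.227 row [-0.0021, 0.0006, 0.0075, 0.0006, -0.0034, -0.0001]
[0.05 0.03 0.04]
```

Emit:
servo_tool(steps=[-0.002,0,0,0,-0.003,0,-0.002,0,0,0,-0.003,0,-0.002,0,0.002,0,-0.003,0,-0.002,0,0.004,0,-0.003,0,-0.002,0,0.006,0,-0.003,0,-0.002,0,0.0065,0,-0.003,0,-0.002,0,0.0065,0,-0.003,0,-0.002,0,0.0065,0,-0.003,0])

```text
time_s: 7.9
position: [541.1, -20.3, 43.6]
eef_rot: [0.0, 1.0, 0.0, -0.0]
ft_force: [-0.7, -0.9, -1.3]
width: 0.228
finger_force: 59.0
```

Run:
```python
from h import *
goal((541,-19.8,43),0,0)
print(ctrl.observe()["wrist_torque"].round(2))
```

```text
t 7.9 pos [541.1 -20.3  43.6] F [-0.7 -0.9 -1.3] w 0.228 row [0.0001, 0.0005, 0.0006, 0.0006, -0.0007, -0.0]
[0.05 0.18 0.01]
```

Emit:
servo_tool(steps=[0,0,0.001,0,0,0,0,0,0.002,0,0,0,0,0,0.003,0,0,0,0,0,0.003,0,0,0,0,0,0.003,0,0,0])

```text
time_s: 8.32
position: [541.5, -20.4, 40.8]
eef_rot: [0.0, 1.0, 0.0, 0.0]
ft_force: [-0.6, -0.7, -1.6]
width: 0.224
finger_force: 59.0
```

Run:
```python
from h import *
goal((541,-19.8,40.5),0,0)
print(ctrl.observe()["wrist_torque"].round(2))
```

```text
t 8.32 pos [541.5 -20.4  40.8] F [-0.6 -0.7 -1.6] w 0.224 row [0.0005, 0.0006, 0.0003, 0.0005, 0.0, -0.0001]
[ 0.03  0.14 -0.03]
```

Emit:
servo_tool(steps=[0.002,0,0,0,0,0,0.005,0,0,0,0,0,0.009,0,0,0,0,0,0.013,0,0,0,0,0,0.017,0,0,0,0,0,0.021,0,0,0,0,0,0.025,0,0,0,0,0,0.03,0,0,0,0,0])

```text
time_s: 8.98
position: [511.4, -20.4, 41.1]
eef_rot: [0.0, 1.0, 0.0, 0.0]
ft_force: [0.3, -0.2, -0.6]
width: 0.225
finger_force: 59.0
```

Run:
```python
from h import *
goal((511,-19.8,40.5),0,0)
print(ctrl.observe()["wrist_torque"].round(2))
for n,(x0,y0,x1,y1) in (("top",(320,170,400,270)),("scene",(290,190,400,280))):
    c=ctrl.read_camera(n);cv2.imwrite(f"pics/{n}4.png",c["img"][:,:,::-1])
a=[cv2.resize(cv2.imread("pics/top4.png")[170:270,320:400],(400,500),interpolation=2),cv2.resize(cv2.imread("pics/scene4.png")[185:285,310:390],(400,500),interpolation=2)]
cv2.imwrite("pics/c4.png",np.hstack(a))
```

```text
t 8.98 pos [511.4 -20.4  41.1] F [ 0.3 -0.2 -0.6] w 0.225 row [0.0004, 0.0006, 0.0006, 0.0005, 0.0009, -0.0001]
[-0.   -0.19  0.02]
```

View pics/c4.png

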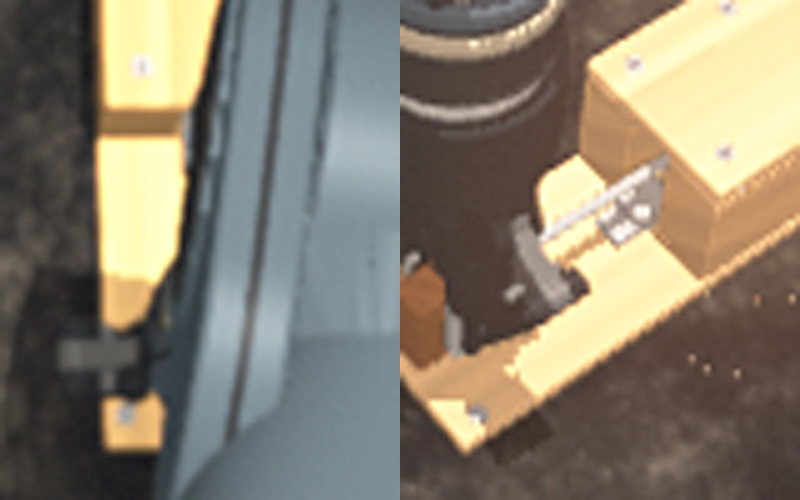

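The scene crop shows the key's front coming out onto the apron, hooked by the tip. I'll keep pulling.

Emit:
servo_tool(steps=[0.003,0,0,0,0,0,0.008,0,0,0,0,0,0.013,0,0,0,0,0,0.018,0,0,0,0,0,0.023,0,0,0,0,0,0.028,0,0,0,0,0,0.033,0,0,0,0,0,0.038,0,0,0,0,0])

```text
time_s: 9.75
position: [473.1, -20.4, 41.0]
eef_rot: [0.0, 1.0, 0.0, 0.0]
ft_force: [0.9, -0.2, -1.0]
width: 0.23
finger_force: 59.0
```

Emit:
servo_tool(steps=[0.005,0,0,0,0,0,0.01,0,0,0,0,0,0.015,0,0,0,0,0,0.02,0,0,0,0,0,0.025,0,0,0,0,0,0.03,0,0,0,0,0,0.035,0,0,0,0,0,0.038,0,0,0,0,0])

```text
time_s: 10.42
position: [434.9, -20.4, 40.9]
eef_rot: [0.0, 1.0, 0.0, -0.0]
ft_force: [1.0, -0.5, -0.5]
width: 0.226
finger_force: 59.0
```

Emit:
servo_tool(steps=[0.002,0,0,0,0,0,0.004,0,0,0,0,0,0.005,0,0,0,0,0,0.005,0,0,0,0,0])

```text
time_s: 10.75
position: [430.3, -20.4, 40.9]
eef_rot: [0.0, 1.0, 0.0, -0.0]
ft_force: [-0.4, 0.7, -1.0]
width: 0.229
finger_force: 59.0
```

Run:
```python
from h import *
goal((430,-19.8,60),0,0)
print(ctrl.observe()["wrist_torque"].round(2))
c=ctrl.read_camera("scene");cv2.imwrite("pics/scene5.png",c["img"][:,:,::-1])
cv2.imwrite("pics/s5z.png",cv2.resize(c["img"][180:290,280:400,::-1],None,fx=5,fy=5,interpolation=2))
```

```text
t 10.75 pos [430.3 -20.4  40.9] F [-0.4  0.7 -1. ] w 0.229 row [0.0003, 0.0006, -0.0191, 0.0005, -0.0, -0.0002]
[ 0.02 -0.05 -0.02]
```

View pics/s5z.png

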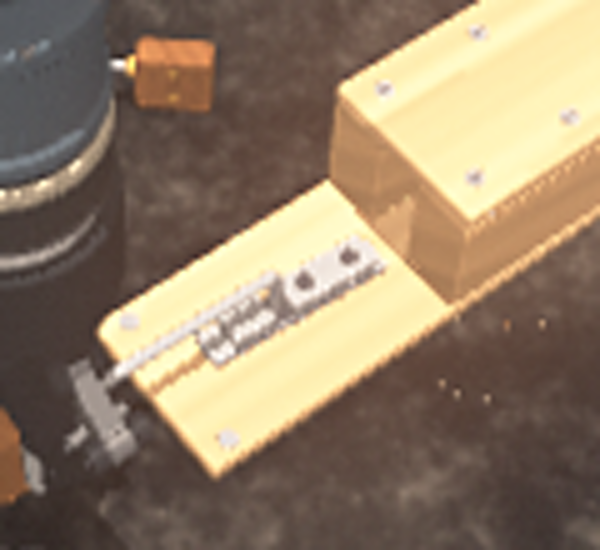

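The key lies wholly on the apron: front end at crop (212,360), rear at (380,270), with the mouth just behind it. A quick numeric check of the margin follows.

Run:
```python
from h import *
c=ctrl.read_camera("scene")
f=lambda x,y:[280+x/5-.4,180+y/5-.4]
for n,p,z in (("rearR",(384,270),16),("frontR",(217,366),10),("faceR",(452,303),10),("faceL",(330,180),10),("apronfront",(215,477),10)): print(n,cast(c,[f(*p)],z)[0].round(1))
goal((430,-20,75),0,0)
```

```text
rearR [596.5 -34.3  16. ]
frontR [514.1 -26.8  10. ]
faceR [611.9 -61.1  10. ]
faceL [610.9  18.7  10. ]
apronfront [483.3 -66.2  10. ]
t 10.85 pos [430.3 -20.4  40.8] F [-0.4  0.4 -0.4] w 0.227 row [0.0003, 0.0004, -0.0342, 0.0005, -0.0004, -0.0001]
```

Rear end is about 13 mm clear of the face. I'll lift out and return the pick to its old spot.

Emit:
servo_tool(steps=[0,0,-0.006,0,0,0,0,0,-0.014,0,0,0,0,0,-0.025,0,0,0,0,0,-0.045,0,0,0,0,0,-0.07,0,0,0,0,0,-0.07,0,0,0])

```text
time_s: 11.35
position: [434.4, -21.2, 117.3]
eef_rot: [0.0, 1.0, -0.001, 0.005]
ft_force: [1.2, -0.2, 0.2]
width: 0.227
finger_force: 59.0
```

Run:
```python
from h import *
goal((524.5,260.5,110),-11.5,0)
```

```text
t 11.35 pos [434.4 -21.2 117.3] F [ 1.2 -0.2  0.2] w 0.227 row [-0.09, 0.2817, 0.0078, -0.0006, 0.0107, 0.2007]
```

Emit:
servo_tool(steps=[-0.01,0.03,0.004,0,0,0.03,-0.022,0.07,0.004,0,0,0.06,-0.035,0.11,0.004,0,0,0.1,-0.048,0.15,0.004,0,0,0.13,-0.06,0.19,0.004,0,0,0.16,-0.074,0.23,0.004,0,0,0.2,-0.085,0.265,0.004,0,0,0.2,-0.09,0.2817,0.004,0,0,0.2])

```text
time_s: 12.02
position: [521.7, 266.0, 107.4]
eef_rot: [0.098, 0.995, 0.002, 0.001]
ft_force: [0.4, -0.7, -0.7]
width: 0.225
finger_force: 59.2
```

Emit:
servo_tool(steps=[0,0,0,0,0,0,0,0,0,0,0,0,0,0,0,0,0,0])

```text
time_s: 12.27
position: [520.4, 260.7, 107.1]
eef_rot: [0.1, 0.995, -0.0, -0.0]
ft_force: [0.1, -0.3, -0.5]
width: 0.229
finger_force: 59.2
```

Run:
```python
from h import *
goal((524.5,260.5,30),-11.5,0)
```

```text
t 12.27 pos [520.4 260.7 107.1] F [ 0.1 -0.3 -0.5] w 0.229 row [-0.0041, 0.0007, 0.0771, -0.0004, -0.0002, 0.0004]
```

Emit:
servo_tool(steps=[-0.004,0,0.025,0,0,0,-0.004,0,0.05,0,0,0,-0.004,0,0.068,0,0,0,-0.004,0,0.077,0,0,0,-0.004,0,0.077,0,0,0,-0.004,0,0.077,0,0,0,-0.004,0,0.077,0,0,0])

```text
time_s: 12.85
position: [525.7, 260.4, 31.9]
eef_rot: [0.1, 0.995, 0.001, 0.001]
ft_force: [-0.4, 0.1, -1.2]
width: 0.22
finger_force: 59.2
```

Run:
```python
from h import *
goal((524.5,260.5,23.5),-11.5,0)
```

```text
t 12.85 pos [525.7 260.4  31.9] F [-0.4  0.1 -1.2] w 0.22 row [0.0012, -0.0001, 0.0084, 0.002, 0.0026, -0.0002]
```

Emit:
servo_tool(steps=[0,0,0.002,0,0,0,0,0,0.004,0,0,0,0,0,0.006,0,0,0,0,0,0.007,0,0,0,0,0,0.007,0,0,0,0,0,0.007,0,0,0,0,0,0.007,0,0,0])

```text
time_s: 13.43
position: [524.5, 260.6, 23.1]
eef_rot: [0.1, 0.995, 0.0, 0.0]
ft_force: [-0.9, 1.3, -1.5]
width: 0.228
finger_force: 59.5
```

Run:
```python
from h import *
goal((524.5,260.5,23),-11.5,0)
```

```text
t 13.43 pos [524.5 260.6  23.1] F [-0.9  1.3 -1.5] w 0.228 row [-0.0, -0.0001, 0.0001, 0.0005, 0.0001, 0.0007]
```

Emit:
servo_tool(steps=[0,0,0.0004,0,0,0,0,0,0.0008,0,0,0,0,0,0.0008,0,0,0,0,0,0.0008,0,0,0])

```text
time_s: 13.77
position: [524.5, 260.6, 23.0]
eef_rot: [0.1, 0.995, 0.0, 0.0]
ft_force: [-2.6, -0.6, 4.7]
width: 0.225
finger_force: 59.9
```

In contact with the bench (same height and force as at the grasp). Release, then rise.

Emit:
servo_tool(steps=[0,0,0,0,0,0,0,0,0,0,0,0,0,0,0,0,0,0,0,0,0,0,0,0,0,0,0,0,0,0,0,0,0,0,0,0,0,0,0,0,0,0,0,0,0,0,0,0], gripper=0)

```text
time_s: 14.43
position: [524.5, 260.5, 22.2]
eef_rot: [0.1, 0.995, 0.0, 0.0]
ft_force: [-0.2, -0.3, 0.6]
width: 0.997
finger_force: 0.0
```

Emit:
servo_tool(steps=[0,0,-0.02,0,0,0,0,0,-0.05,0,0,0,0,0,-0.09,0,0,0,0,0,-0.13,0,0,0,0,0,-0.16,0,0,0,0,0,-0.16,0,0,0,0,0,-0.16,0,0,0])

```text
time_s: 15.02
position: [526.4, 261.1, 185.9]
eef_rot: [0.1, 0.995, 0.002, 0.003]
ft_force: [-0.0, 0.6, -0.3]
width: 0.999
finger_force: 0.0
```

Run:
```python
from h import *
s,c,o,M=wristcam();img=c["img"];print(s["time_s"],s["position"],s["width"],s["ft_force"])
k=biggest(orange(img),(280,150,360,300))
print(cv2.minAreaRect(k))
a=ctrl.read_camera("scene")["img"];b=cv2.resize(img,(400,250));
cv2.imwrite("pics/f.png",np.hstack([cv2.resize(a[120:290,225:400],(400,390)),cv2.resize(img[100:360,180:450],(400,390))])[:,:,::-1])
```

```text
15.0167 [526.4228312  261.1404708  185.91916311] 0.9990459226612646 [-0.00726489  0.60371829 -0.31280099]
((314.0, 180.5), (59.0, 22.0), 90.0)
```

View pics/f.png

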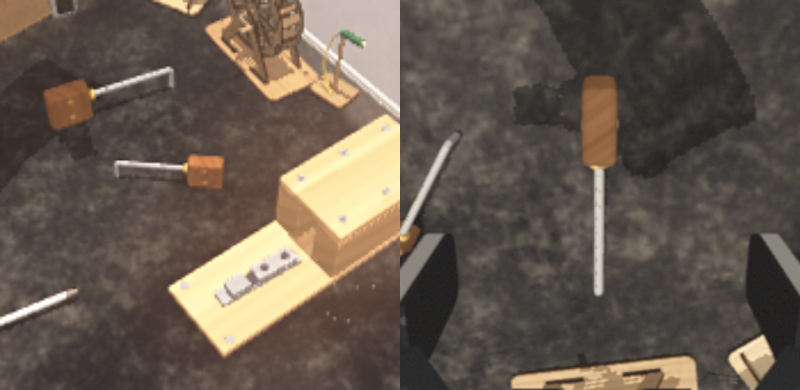

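The pick stands upright at crop (70,105), clear of the jig. The key lies flat and entirely on the apron, from (218,297) to (298,258), with a gap to the mouth.

```bash
python3 -c "
from rig import ctrl
print(ctrl.close_job())"
```

```text
the job is handed in; nothing more can be done
None
```

The job is handed in at about 15 s: the key was hooked out and lies flat on the apron about 13 mm clear of the slot, the gripper never touched it, and the pick stands upright on its handle on the bench, well clear of the jig.

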